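Pack the tall spray cans into the service crate

TASK

A service crate is being packed in the parts store. Stand the two tall, slim spray cans upright in the two empty, rubber-padded cells of the grey divided crate, one can per cell, setting them down on the pads without dropping them.

Things in the scene. Friction and masses are not known exactly. Their poses are not given: they have to be found in the camera images.
- can_a_center (a point): one of the two tall spray cans: aluminium, round, 52 mm wide up to 88 mm, then a 44 mm white cap; 120 mm tall, 140-280 g, upright on the bench. Point: its centre, 60 mm above its foot, z up its axis. Best gripped 75-80 mm above the foot. Lookalikes beside it, axes 110 mm or more away: a tin 74 mm wide and 88 mm tall, and a capped can also 52 mm wide but only 78 mm tall
- can_b_center (a point): the other of the two tall spray cans: aluminium, round, 52 mm wide up to 88 mm, then a 44 mm white cap; 120 mm tall, 140-280 g, upright on the bench. Point: its centre, 60 mm above its foot, z up its axis. Best gripped 75-80 mm above the foot. Lookalikes beside it, axes 110 mm or more away: a tin 74 mm wide and 88 mm tall, and a capped can also 52 mm wide but only 78 mm tall
- bay_a (a point): one of the two empty cells of the fixed grey 2 by 2 crate. Point: top centre of the black rubber pad in mid-cell, on which a can is to stand; x, y along the walls, z up. Cell 88 mm square inside, walls 6 mm thick and 41 mm higher than this point, cells 94 mm apart (empty ones side by side or diagonal). The other two cells hold squat tins 67 mm wide, no higher than the walls
- bay_b (a point): the other of the two empty cells of the fixed grey 2 by 2 crate. Point: top centre of the black rubber pad in mid-cell, on which a can is to stand; x, y along the walls, z up. Cell 88 mm square inside, walls 6 mm thick and 41 mm higher than this point, cells 94 mm apart (empty ones side by side or diagonal). The other two cells hold squat tins 67 mm wide, no higher than the walls
Not all that is in view belongs to the job. What is shaped like the part that bears can_a_center but orange, pink or red is not meant.

How it is judged (in metres and radians):
At the end, for the whole second after the job is handed in: Each of the two tall cans stands on the pad of its own cell: its centre within 26 mm sideways of the pad's centre and 50 to 70 mm above the pad, within about 10 degrees of upright, at rest and released ((((horizontal distance between can_a_center and bay_a below 0.026 m and z of can_a_center in the frame of bay_a between 0.05 and 0.07 m) and (horizontal distance between can_b_center and bay_b below 0.026 m and z of can_b_center in the frame of bay_b between 0.05 and 0.07 m)) or ((horizontal distance between can_a_center and bay_b below 0.026 m and z of can_a_center in the frame of bay_b between 0.05 and 0.07 m) and (horizontal distance between can_b_center and bay_a below 0.026 m and z of can_b_center in the frame of bay_a between 0.05 and 0.07 m))) and angle between each of can_a_center, can_b_center's own z axis and vertical below 0.17 rad and linear speed of each of can_a, can_b below 0.03 m/s and contact force between each of can_a, can_b and the fingers below 0.1 N); the robot touches nothing.
It fails at once if the first tall can is dropped (moving faster than 0.5 m/s while no finger touches it) (contact force between can_a and the fingers below 0.05 N and linear speed of can_a above 0.5 m/s).
It fails at once if the second tall can is dropped (moving faster than 0.5 m/s while no finger touches it) (contact force between can_b and the fingers below 0.05 N and linear speed of can_b above 0.5 m/s).
It also fails if it takes over 54 s, if anything falls off the work surface, if the arm or the gripper's body presses on something with over 40 N, if the wrist force passes 120 N, or if a joint passes its speed limit or range.

ROBOT

A 6-joint arm with a two-finger parallel gripper is mounted at the origin on the work surface. World frame = base frame: x ahead of the robot, y to its left, z up, the work surface at z = 0. Lengths are in mm, angles in rad, forces in N, time in s.
With the tool pointing down it reaches from about 350 to 875 mm from the base axis. Payload 4.2 kg.
Tool frame: the origin (TCP) lies at the very end of the fingers, on their centre line; the grasp point (between the pads) lies 19 mm behind it; z points along the fingers, y is the direction in which the jaws open and shut (so a half turn about z gives the same grasp; the last joint's range is limited). The gripper opens to 85 mm and grips with 20 to 120 N. Pads are 22 mm wide; open, the fingers measure 114 mm over their backs; the gripper's body (76 mm by 85 mm) begins 54 mm behind the grasp point. The pads swing forward as they close: fully open they stand 13 mm farther back than shut.
Start: joints at [-1.072, 0.385, 0.008, 0, -1.194, -0.259], TCP at [148.46, -607.09, 231.312] pointing down, gripper open.
Joint ranges: [-3.14, 3.14], [-1.21, 2.06], [-1.07, 1.41], [-3.16, 2.05], [-2.99, -0.16], [-3.1, 3.1]. Speed limits (rad/s): [2.79, 2.79, 3.14, 3.14, 3.14, 3.14].

INTERFACE

Orientations are given as a unit quaternion [x, y, z, w].
In Python, from bench import arm, optics, job gives the robot as it stands.
- The arm moves only by the tool send_rows, never from a script. Its argument "steps" is a list that holds one entry, the list of rows, each a list of 5 numbers: the shift along the tool's x, y, z in cm, then the turn about the tool's z in rad, then the opening, from 0 (shut) to 1 (fully open). A call has 1 to 10 rows; each row shifts and turns the pose as measured when the row begins, along the tool's axes as they then stand; what a row does not reach is not made up. A row lasts 1/12 s, in which the tool goes at most 41.7 mm and 7.16 degrees, less where a joint would pass 70% of its speed; a pose out of reach is approached as far as the arm can. A call with a gripper value outside its range is refused whole. The fingers move at their own pace and stop on an object; the grip force is fixed at half the most. Time passes only in rows, so rows that do not move let the fingers close. It gives the time, the measured TCP pose, the force and the opening at its end, in the units of the state.
- arm.read_state(): the state, without advancing time (a new reading comes with each control period).
- optics.get_image(name): name is "scene" or "side" or "wrist"; returns (picture, depth): 400x640x3 uint8, blue, green, red; 400x640 float32, mm along the optical axis (not along the pixel's ray), 0 where there is no reading.
- optics.get_calibration(name): a dict with "K" (3x3 intrinsics, pixels), "rvec" (rotation vector, rad) and "tvec" (3), from world to camera coordinates, as OpenCV has them; the wrist camera has in their place "hand_eye" (4x4, takes a point from camera to tool coordinates, whose origin is the TCP and whose axes are the flange's). Camera axes: x right, y down, z forward; pixel columns grow to the right and rows downward; lengths in mm; the calibration is good to about 2 mm. The wrist camera is an equidistant fisheye: a pixel r from the principal point sees the ray r / f radians off the axis. A picture is of the moment at which its call begins: read the wrist's pose just before it. get_calibration takes no time and is no camera call.
- job.job_done(): hands the job in, once; it reports no verdict.
The state is a dict: "clock": time; "joints": joint angles; "joint_vel": joint speeds; "joint_efforts": joint torques, N m; "position": TCP position; "ee_rot": TCP orientation; "contact_force": force on the tool from outside, world axes, zero at the start; "wrist_torque": the same for the moment, N m; "gripper_width": finger opening in mm.
Only numpy, scipy, OpenCV 4.12 (cv2) and the standard library are available. Lean on these libraries where they do the work, as an engineer would, in place of code of your own. Each camera call takes 0.05 s, during which the arm holds its last target. There are 200 camera calls.

## Working session

There is one attempt and no reset: what is moved stays moved. The work goes in short steps, Python scripts to look and compute and a tool call to move; the robot and the scene stay as the last step left them, time stands still between calls to the robot, and variables do not carry over. Pictures are saved under pics/ and viewed, about 8 in all and at most 12, crops included, and the job is handed in when it is done.

Besides the shell and the picture viewer there is one more tool, called as name(argument=value, ...), one argument or row to a line, values as JSON. send_rows: Moves the arm, as the interface text tells. Its arguments: {"type":"object","properties":{"steps":{"type":"array","items":{"type":"array","items":{"type":"array","items":{"type":"number"}}}}},"required":["steps"]}

```bash
mkdir -p pics; python3 - <<'E'
from bench import arm, optics
import cv2,numpy as np,pickle
s=arm.read_state(); print(s)
for n in ["scene","side"]:
    im,d=optics.get_image(n); c=optics.get_calibration(n)
    pickle.dump((im,d,c),open(n+".pkl","wb")); cv2.imwrite(f"pics/{n}0.png",im); print(n,c)
print(optics.get_calibration("wrist"))
E
```

```text
{'clock': 0.0, 'joints': array([-1.07235105e+00,  3.85583939e-01,  6.61003728e-03, -4.69330148e-04,
       -1.19401789e+00, -2.58610770e-01]), 'joint_vel': array([-0.00190262, -0.00100558,  0.0013492 ,  0.00017681, -0.00127219,
       -0.00015037]), 'joint_efforts': array([ 2.41369780e-04, -3.92288804e+01,  1.88405871e+01,  4.18621168e+00,
       -4.56518479e-03,  7.68489656e-06]), 'position': array([ 148.33817186, -606.53291626,  230.20329118]), 'ee_rot': array([-1.19544023e-01,  9.92828270e-01,  1.10062478e-03, -2.03000232e-04]), 'contact_force': array([ 0.65435186, -0.04816441,  0.80236242]), 'wrist_torque': array([ 0.0499597 , -0.03761114, -0.00230042]), 'gripper_width': 85.17064483686036}
scene {'K': array([[450.40658782,   0.        , 320.75635722],
       [  0.        , 450.40658782, 195.89321392],
       [  0.        ,   0.        ,   1.        ]]), 'rvec': array([ 1.98283126,  0.86471743, -0.48044672]), 'tvec': array([-365.95631728, -167.16926717, 1627.83248876])}
side {'K': array([[438.13745678,   0.        , 324.06118604],
       [  0.        , 438.13745678, 199.71674317],
       [  0.        ,   0.        ,   1.        ]]), 'rvec': array([ 0.39233798, -2.58755594,  1.46297331]), 'tvec': array([540.69603856, 166.9354374 , 721.58688584])}
{'K': array([[309.70691629,   0.        , 320.58434245],
       [  0.        , 309.70691629, 199.41351922],
       [  0.        ,   0.        ,   1.        ]]), 'hand_eye': array([[-3.25648244e-04, -9.65966723e-01, -2.58666162e-01,
         6.60364187e+01],
       [ 9.99999563e-01, -8.79681245e-05, -9.30441845e-04,
        -3.59716882e-02],
       [ 8.76021483e-04, -2.58666352e-01,  9.65966330e-01,
        -1.43376537e+02],
       [ 0.00000000e+00,  0.00000000e+00,  0.00000000e+00,
         1.00000000e+00]])}
```

View pics/scene0.png

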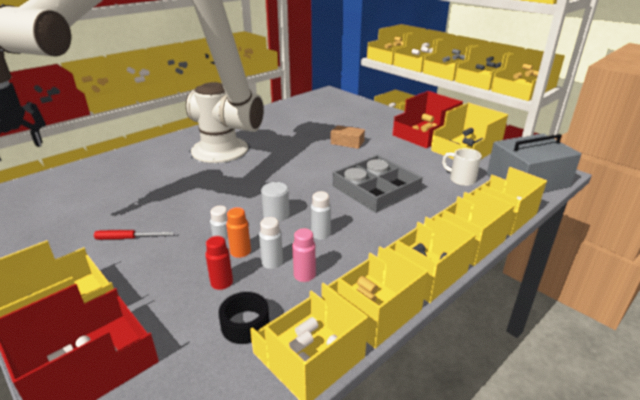

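View pics/side0.png

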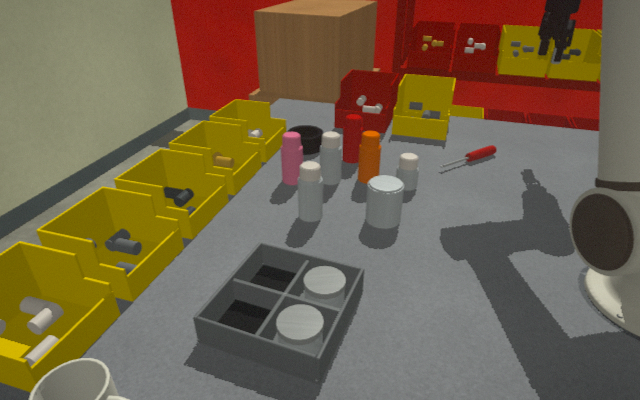

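The scene view has tall cans at (270,243) and (320,215), the short can at (219,222), the tin at (275,201) and the crate at (377,182). The side view has tall cans at (310,192) and (330,158), and empty cells at (275,278) and (244,316).

```bash
cat > h.py <<'E'
import numpy as np,cv2,pickle
def cloud(im,d,c):
    v,u=np.mgrid[:400,:640]; K=c["K"]
    P=np.stack([(u-K[0,2])/K[0,0]*d,(v-K[1,2])/K[1,1]*d,d],-1)
    R=cv2.Rodrigues(c["rvec"])[0]
    return (P-c["tvec"])@R
E
python3 - <<'E'
from h import *
from scipy.optimize import least_squares
def fit(P,r):
    m=P[:,:2].mean(0)
    f=lambda c:np.hypot(*(P[:,:2]-c).T)-r
    q=least_squares(f,m,loss="soft_l1",f_scale=2); return q.x.round(1),np.abs(q.fun).mean().round(1),len(P)
for n,cans,crate in [("scene",[(270,243),(320,215),(219,222),(240,235),(304,255)],[(333,180),(376,206),(421,180),(375,155)]),("side",[(310,192),(330,158),(407,170),(291,158),(370,157)],[(262,246),(364,265),(313,369),(197,320)])]:
    im,d,c=pickle.load(open(n+".pkl","rb")); W=cloud(im,d,c)
    cam=-cv2.Rodrigues(c["rvec"])[0].T@c["tvec"]
    for u,v in cans:
        p=W[v,u]; dr=p[:2]-cam[:2]; g=p[:2]+26*dr/np.hypot(*dr)
        near=(np.hypot(*(W[...,:2]-g).transpose(2,0,1))<36)&(d>0)
        b=near&(W[...,2]>20)&(W[...,2]<80)
        a=near&(W[...,2]>15)
        print(n,(u,v),g.round(),"body",fit(W[b],26),"top",np.percentile(W[a][:,2],[90,98]).round(1))
    m=np.zeros((400,640),np.uint8); cv2.fillPoly(m,[np.array(crate)],1)
    z=W[...,2][(m>0)&(d>0)]; h,e=np.histogram(z,np.arange(-10,80,4)); print(list(zip(e[:-1].astype(int),h)))
    zt=(cv2.dilate(m,np.ones((9,9)))>0)&(W[...,2]>38)&(W[...,2]<65)&(d>0)
    P=W[zt]; print("crate",len(P),cv2.minAreaRect(P[:,:2].astype(np.float32)),np.median(P[:,2]))
    for k in [(275,278),(244,316)] if n=="side" else [(372,185),(403,180)]: print(k,W[k[1],k[0]].round(1))
E
```

```text
scene (270, 243) [ 623. -244.] body (array([ 622.6, -242.3]), np.float64(1.0), 440) top [120.  121.6]
scene (320, 215) [618. -77.] body (array([618., -77.]), np.float64(1.1), 379) top [119.9 122.1]
scene (219, 222) [ 436. -270.] body (array([ 438.3, -269.7]), np.float64(4.3), 413) top [79.  80.7]
scene (240, 235) [ 536. -271.] body (array([ 535.4, -275.6]), np.float64(1.0), 421) top [120.2 122.3]
scene (304, 255) [ 710. -213.] body (array([ 710.3, -214.2]), np.float64(1.0), 446) top [120.1 121.7]
[(np.int64(-10), np.int64(0)), (np.int64(-6), np.int64(0)), (np.int64(-2), np.int64(0)), (np.int64(2), np.int64(4)), (np.int64(6), np.int64(70)), (np.int64(10), np.int64(155)), (np.int64(14), np.int64(56)), (np.int64(18), np.int64(75)), (np.int64(22), np.int64(140)), (np.int64(26), np.int64(162)), (np.int64(30), np.int64(185)), (np.int64(34), np.int64(213)), (np.int64(38), np.int64(265)), (np.int64(42), np.int64(319)), (np.int64(46), np.int64(243)), (np.int64(50), np.int64(410)), (np.int64(54), np.int64(27)), (np.int64(58), np.int64(0)), (np.int64(62), np.int64(0)), (np.int64(66), np.int64(0
[... 912 characters left out ...]
0), np.int64(1837)), (np.int64(14), np.int64(324)), (np.int64(18), np.int64(353)), (np.int64(22), np.int64(387)), (np.int64(26), np.int64(479)), (np.int64(30), np.int64(639)), (np.int64(34), np.int64(737)), (np.int64(38), np.int64(792)), (np.int64(42), np.int64(1423)), (np.int64(46), np.int64(756)), (np.int64(50), np.int64(3231)), (np.int64(54), np.int64(15)), (np.int64(58), np.int64(0)), (np.int64(62), np.int64(0)), (np.int64(66), np.int64(0)), (np.int64(70), np.int64(0)), (np.int64(74), np.int64(0))]
crate 7319 ((564.6495361328125, 209.1168975830078), (196.53916931152344, 195.15333557128906), 85.47498321533203) 50.31064269194427
(275, 278) [609.2 144.5  11.3]
(244, 316) [620.4 240.7  12.3]
```

```bash
cat >> h.py <<'E'
from scipy.spatial.transform import Rotation as Ro
def go(s,p,yaw):
    "tool-axis shift in cm to world p; turn to bring tool y to world yaw (deg, mod 180)"
    R=Ro.from_quat(s["ee_rot"]).as_matrix(); sh=R.T@(np.array(p)-s["position"])/10
    y=np.degrees(np.arctan2(R[1,1],R[0,1])); t=(y-yaw+90)%180-90
    print("clock",round(s["clock"],2),"pos",s["position"].round(1),"shift cm",sh.round(2),"yaw",y.round(1),"turn",np.radians(t).round(3),"tilt",np.degrees(np.arccos(-R[2,2])).round(2),"w",round(s["gripper_width"],1),"F",s["contact_force"].round(1),"j6",s["joints"][5].round(2))
E
python3 - <<'E'
from h import *
from bench import arm
for n,pts in [("scene",[(218,262),(275,201),(245,300)]),("side",[(353,140),(384,205)])]:
    im,d,c=pickle.load(open(n+".pkl","rb")); W=cloud(im,d,c)
    for u,v in pts: print(n,W[v,u].round())
go(arm.read_state(),[623.5,-242.6,190],109.5)
E
```

```text
scene [ 624. -384.   80.]
scene [ 498. -131.   68.]
scene [ 717. -383.   34.]
side [ 596. -348.   66.]
side [464. -72.  58.]
clock 0.1 pos [ 148.3 -606.6  230.3] shift cm [-54.8   24.08   4.07] yaw 103.7 turn -0.101 tilt 0.11 w 85.3 F [ 0.7 -1.2 -0. ] j6 -0.26
```

send_rows(
  steps=[
    [[-3.6, 1.6, 0, 0, 1], [-3.6, 1.6, 0, 0, 1], [-3.6, 1.6, 0, 0, 1], [-3.6, 1.6, 0, 0, 1], [-3.6, 1.6, 0, 0, 1], [-3.6, 1.6, 0, 0, 1], [-3.6, 1.6, 0, 0, 1], [-3.6, 1.6, 0, 0, 1], [-3.6, 1.6, 0, 0, 1], [-3.6, 1.6, 0, 0, 1]],
  ],
)

```text
clock: 0.93
position: [465.7, -359.5, 224.3]
ee_rot: [-0.111, 0.994, 0.005, -0.004]
contact_force: [0.0, -1.4, 0.2]
gripper_width: 85.7
```

```bash
python3 -c "
from h import *
from bench import arm
go(arm.read_state(),[623.5,-242.6,190],109.5)"
```

```text
clock 0.93 pos [ 465.7 -359.5  224.3] shift cm [-18.     7.87   3.41] yaw 102.8 turn -0.117 tilt 0.74 w 85.7 F [ 0.  -1.4  0.2] j6 -0.96
```

send_rows(
  steps=[
    [[-3, 1.3, 0, 0, 1], [-3, 1.3, 0, 0, 1], [-3, 1.3, 0, 0, 1], [-3, 1.3, 0, 0, 1], [-3, 1.3, 0, 0, 1], [-2.5, 1.1, 0, 0, 1], [0, 0, 0, -0.06, 1], [0, 0, 0, -0.06, 1], [0, 0, 0.5, 0, 1], [0, 0, 0, 0, 1]],
  ],
)

```text
clock: 1.77
position: [631.0, -229.4, 210.4]
ee_rot: [-0.178, 0.984, 0.009, -0.008]
contact_force: [-0.5, -0.0, -0.3]
gripper_width: 85.4
```

```bash
python3 -c "
from h import *
from bench import arm,optics
go(arm.read_state(),[623.5,-242.6,190],109.5)
im,d=optics.get_image('wrist');cv2.imwrite('pics/w1.png',im);pickle.dump((im,d),open('w1.pkl','wb'))"
```

```text
clock 1.77 pos [ 631.  -229.4  210.4] shift cm [ 1.13 -1.01  2.03] yaw 110.6 turn 0.018 tilt 1.36 w 85.4 F [-0.5 -0.  -0.3] j6 -1.09
```

View pics/w1.png

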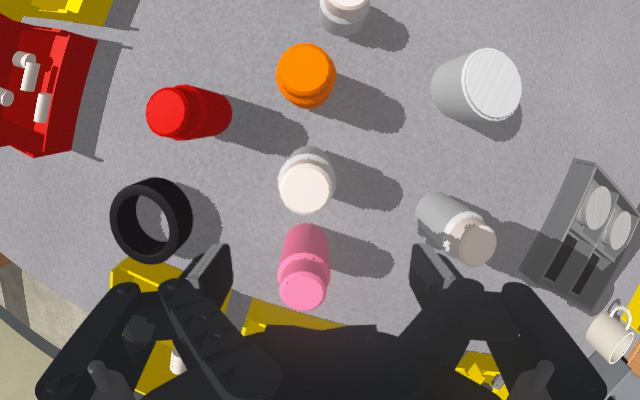

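The wrist view shows can B's white cap at (305,188), between orange (305,75) and pink (303,290). I'll check its position from here.

```bash
cat >> h.py <<'E'
def wpix(s,c,u,v,z):
    "fisheye pixel -> world point on plane z"
    K=c["K"]; a=np.array([u-K[0,2],v-K[1,2]]); r=np.hypot(*a); th=r/K[0,0]
    ray=np.r_[np.sin(th)*a/r,np.cos(th)]; H=c["hand_eye"]; R=Ro.from_quat(s["ee_rot"]).as_matrix()
    o=R@H[:3,3]+s["position"]; w=R@H[:3,:3]@ray
    return (o+w*(z-o[2])/w[2]).round(1)
E
python3 -c "
from h import *
from bench import arm,optics
s=arm.read_state(); c=optics.get_calibration('wrist')
print(wpix(s,c,305,188,120),wpix(s,c,305,71,120),wpix(s,c,303,291,120))
go(s,[623.5,-242.6,150],109.5)"
```

```text
[ 622.  -244.3  120. ] [ 537.6 -275.5  120. ] [ 709.2 -215.2  120. ]
clock 1.82 pos [ 631.1 -229.7  211. ] shift cm [ 1.09 -1.06  6.09] yaw 110.6 turn 0.018 tilt 1.3 w 85.4 F [ 0.1 -0.2  0. ] j6 -1.09
```

send_rows(
  steps=[
    [[1.1, -1.1, 1, 0, 1], [0, 0, 2, 0, 1], [0, 0, 2, 0, 1], [0, 0, 0, 0, 1]],
  ],
)

```text
clock: 2.15
position: [621.6, -246.9, 159.7]
ee_rot: [-0.175, 0.984, 0.008, -0.007]
contact_force: [-0.6, 0.6, -1.8]
gripper_width: 85.0
```

```bash
python3 -c "
from h import *
from bench import arm
go(arm.read_state(),[623,-243.3,57],109.5)"
```

```text
clock 2.15 pos [ 621.6 -246.9  159.7] shift cm [-0.36  0.1  10.27] yaw 110.2 turn 0.012 tilt 1.19 w 85.0 F [-0.6  0.6 -1.8] j6 -1.07
```

send_rows(
  steps=[
    [[-0.4, 0.1, 0.5, 0, 1], [0, 0, 2, 0, 1], [0, 0, 2, 0, 1], [0, 0, 2, 0, 1], [0, 0, 1.8, 0, 1], [0, 0, 0, 0, 1]],
  ],
)

```text
clock: 2.65
position: [625.6, -248.3, 78.9]
ee_rot: [-0.172, 0.985, 0.005, -0.003]
contact_force: [-1.5, 0.6, -1.5]
gripper_width: 85.5
```

```bash
python3 -c "
from h import *
from bench import arm
go(arm.read_state(),[623,-243.3,57],109.5)"
```

```text
clock 2.65 pos [ 625.6 -248.3   78.9] shift cm [0.07 0.53 2.2 ] yaw 109.8 turn 0.005 tilt 0.69 w 85.5 F [-1.5  0.6 -1.5] j6 -1.08
```

send_rows(
  steps=[
    [[0.1, 0.5, 0.5, 0, 1], [0, 0, 1.2, 0, 1], [0, 0, 0.6, 0, 1], [0, 0, 0, 0, 1]],
  ],
)

```text
clock: 2.98
position: [625.0, -244.6, 58.3]
ee_rot: [-0.172, 0.985, 0.004, 0.0]
contact_force: [0.3, 0.2, -0.3]
gripper_width: 85.5
```

```bash
python3 -c "
from h import *
from bench import arm
go(arm.read_state(),[623,-243.3,57],109.5)"
```

```text
clock 2.98 pos [ 625.  -244.6   58.3] shift cm [0.14 0.19 0.13] yaw 109.8 turn 0.005 tilt 0.44 w 85.5 F [ 0.3  0.2 -0.3] j6 -1.08
```

send_rows(
  steps=[
    [[0.1, 0.2, 0, 0, 1], [0, 0, 0, 0, 0], [0, 0, 0, 0, 0], [0, 0, 0, 0, 0], [0, 0, 0, 0, 0], [0, 0, 0, 0, 0], [0, 0, 0, 0, 0], [0, 0, 0, 0, 0], [0, 0, 0, 0, 0], [0, 0, 0, 0, 0]],
  ],
)

```text
clock: 3.82
position: [624.6, -242.9, 60.9]
ee_rot: [-0.172, 0.985, 0.003, 0.002]
contact_force: [-0.1, 0.7, -0.3]
gripper_width: 50.0
```

```bash
python3 -c "
from h import *
from bench import arm
go(arm.read_state(),[623,-243.3,57],109.5)"
```

```text
clock 3.82 pos [ 624.6 -242.9   60.9] shift cm [0.17 0.02 0.38] yaw 109.8 turn 0.005 tilt 0.45 w 50.0 F [-0.1  0.7 -0.3] j6 -1.09
```

send_rows(
  steps=[
    [[0, 0, -0.5, 0, 0], [0, 0, -1, 0, 0], [0, 0, -1.5, 0, 0], [0, 0, -2, 0, 0], [0, 0, -2, 0, 0], [0, 0, -2, 0, 0], [0, 0, -2, 0, 0], [0, 0, -2, 0, 0], [0, 0, -2, 0, 0], [0, 0, -1.5, 0, 0]],
  ],
)

```text
clock: 4.65
position: [620.5, -243.9, 232.8]
ee_rot: [-0.171, 0.985, 0.005, -0.003]
contact_force: [0.6, 0.2, -1.8]
gripper_width: 50.2
```

```bash
python3 -c "
from h import *
from bench import arm,optics
go(arm.read_state(),[615,251,225],50)
for n in ['side']:
  im,d=optics.get_image(n);cv2.imwrite('pics/s1.png',im)"
```

```text
clock 4.65 pos [ 620.5 -243.9  232.8] shift cm [-16.17  46.77   1.26] yaw 109.7 turn 1.042 tilt 0.7 w 50.2 F [ 0.6  0.2 -1.8] j6 -1.09
```

View pics/s1.png

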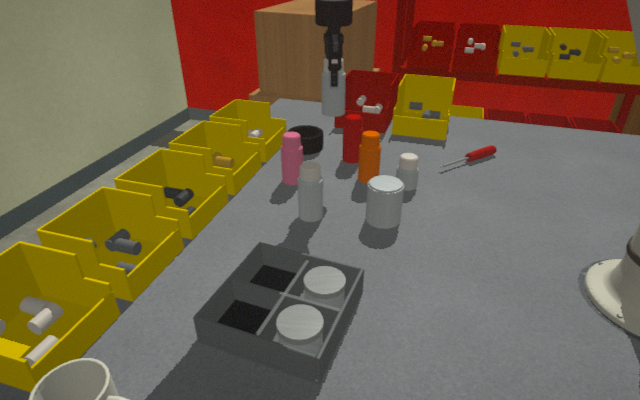

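Can B is held upright at (333,92), clear of its neighbours.

send_rows(
  steps=[
    [[-0.5, 1.5, 0, 0, 0], [-1, 2.8, 0, 0, 0], [-1, 3, 0, 0, 0], [-1, 3, 0, 0, 0], [-1, 3, 0, 0, 0], [-1, 3, 0, 0, 0], [-1, 3, 0, 0, 0], [-1, 3, 0, 0, 0], [-1, 3, 0, 0, 0], [-1, 3, 0, 0, 0]],
  ],
)

```text
clock: 5.53
position: [611.1, 63.9, 236.1]
ee_rot: [-0.165, 0.986, 0.004, -0.002]
contact_force: [0.5, 0.8, -1.4]
gripper_width: 50.3
```

```bash
python3 -c "
from h import *
from bench import arm,optics
go(arm.read_state(),[615,251,225],50)"
```

```text
clock 5.53 pos [611.1  63.9 236.1] shift cm [-6.48 17.55  1.25] yaw 109.0 turn 1.031 tilt 0.54 w 50.3 F [ 0.5  0.8 -1.4] j6 -1.6
```

send_rows(
  steps=[
    [[-1, 2.8, 0, 0, 0], [-1, 2.8, 0, 0, 0], [-1, 2.8, 0, 0, 0], [-1, 2.8, 0, 0, 0], [-1, 2.8, 0, 0, 0], [-0.8, 2, 0, 0, 0], [-0.4, 1, 0, 0, 0], [0, 0, 0, 0.08, 0], [0, 0, 0, 0.1, 0], [0, 0, 0, 0.1, 0]],
    [[0, 0, 0, 0.1, 0]],
  ],
)

```text
validation failed for argument at $.st...
```

send_rows(
  steps=[
    [[0, 0, 0, 0.1, 0], [0, 0, 0, 0.1, 0], [0, 0, 0, 0.1, 0], [0, 0, 0, 0.1, 0], [0, 0, 0, 0.1, 0], [0, 0, 0, 0.1, 0], [0, 0, 0, 0.1, 0], [0, 0, 0, 0.06, 0], [0, 0, 0, 0, 0]],
  ],
)

```text
clock: 6.28
position: [602.5, 77.6, 228.7]
ee_rot: [0.224, 0.975, 0.002, -0.01]
contact_force: [-0.4, 0.2, -1.9]
gripper_width: 50.0
```

```bash
python3 -c "
from h import *
from bench import arm,optics
s=arm.read_state();go(s,[615,251,180],50)
im,d=optics.get_image('wrist');cv2.imwrite('pics/w2.png',im)"
```

```text
clock 6.28 pos [602.5  77.6 228.7] shift cm [ 6.34 16.15  4.98] yaw 64.1 turn 0.247 tilt 1.21 w 50.0 F [-0.4  0.2 -1.9] j6 -2.4
```

View pics/w2.png

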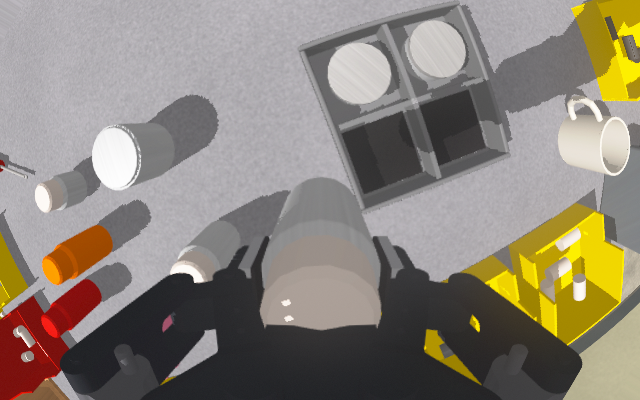

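My first move call was malformed and was refused, so the turn came before the shift; that does no harm. The wrist view shows the held can centrally, the empty cells at (383,158) and (463,125), and outer crate corners at about (302,48), (461,4), (510,155) and (363,212). I'll use these to check the crate.

```bash
python3 -c "
from h import *
from bench import arm,optics
s=arm.read_state();c=optics.get_calibration('wrist')
P=np.array([wpix(s,c,u,v,52) for u,v in [(302,48),(461,4),(510,155),(363,212)]]);print(P[:,:2],P.mean(0))
print([np.hypot(*(P[i]-P[i-1])[:2]).round() for i in range(4)], wpix(s,c,383,158,11),wpix(s,c,463,125,11))
go(s,[615,251,200],64)"
```

```text
[[463.7 122.3]
 [480.7 311.5]
 [665.2 295.7]
 [649.2 105.2]] [564.7   208.675  52.   ]
[np.float64(186.0), np.float64(190.0), np.float64(185.0), np.float64(191.0)] [612.2 154.2  11. ] [616.7 266.4  11. ]
clock 6.33 pos [602.4  77.6 228.6] shift cm [ 6.33 16.17  2.98] yaw 64.3 turn 0.005 tilt 1.22 w 50.4 F [-0.  -1.  -2.3] j6 -2.4
```

send_rows(
  steps=[
    [[0.6, 1.5, 0, 0, 0], [1, 2.6, 0, 0, 0], [1, 2.6, 0, 0, 0], [1, 2.6, 0, 0, 0], [1, 2.6, 0, 0, 0], [1, 2.4, 0, 0, 0], [0.5, 1.2, 0, 0, 0], [0.2, 0.5, 0, 0, 0], [0, 0, 0.5, 0, 0], [0, 0, 0, 0, 0]],
  ],
)

```text
clock: 7.17
position: [610.4, 255.8, 220.3]
ee_rot: [0.216, 0.976, -0.0, -0.014]
contact_force: [-1.2, -0.1, -2.4]
gripper_width: 49.9
```

```bash
python3 -c "
from h import *
from bench import arm,optics
s=arm.read_state();go(s,[615.5,251.3,130],64)"
```

```text
clock 7.17 pos [610.4 255.8 220.3] shift cm [-0.9  -0.14  9.01] yaw 65.0 turn 0.018 tilt 1.58 w 49.9 F [-1.2 -0.1 -2.4] j6 -2.63
```

send_rows(
  steps=[
    [[-0.8, -0.1, 1, 0, 0], [0, 0, 2, 0, 0], [0, 0, 2, 0, 0], [0, 0, 1.8, 0, 0], [0, 0, 1, 0, 0], [0, 0, 0, 0, 0]],
  ],
)

```text
clock: 7.67
position: [617.3, 242.5, 137.7]
ee_rot: [0.22, 0.976, -0.0, -0.013]
contact_force: [-0.4, -0.6, -1.7]
gripper_width: 50.2
```

```bash
python3 -c "
from h import *
from bench import arm,optics
s=arm.read_state();go(s,[615.5,251.3,80],64)
im,d=optics.get_image('side');cv2.imwrite('pics/s2.png',cv2.resize(im[150:390,130:450],None,fx=2,fy=2))"
```

```text
clock 7.67 pos [617.3 242.5 137.7] shift cm [0.39 0.75 5.78] yaw 64.6 turn 0.011 tilt 1.54 w 50.2 F [-0.4 -0.6 -1.7] j6 -2.61
```

View pics/s2.png

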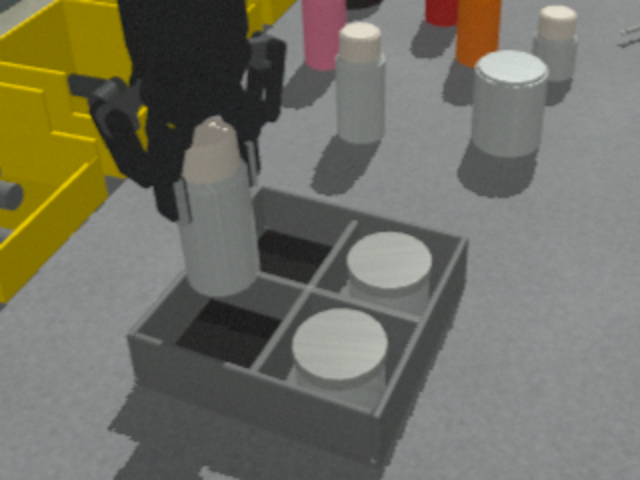

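Can B hangs upright with its foot at crop (222,285), above the wall tops and near the far cell.

send_rows(
  steps=[
    [[0.4, 0.8, 0, 0, 0], [0, 0, 1, 0, 0], [0, 0, 1.5, 0, 0], [0, 0, 1.5, 0, 0], [0, 0, 0.8, 0, 0], [0, 0, 0, 0, 0]],
  ],
)

```text
clock: 8.22
position: [621.0, 254.1, 94.4]
ee_rot: [0.219, 0.976, 0.004, -0.008]
contact_force: [-0.5, -0.8, -1.8]
gripper_width: 49.8
```

```bash
python3 -c "
from h import *
from bench import arm,optics
s=arm.read_state();go(s,[615.5,251.3,71],64)"
```

```text
clock 8.22 pos [621.  254.1  94.4] shift cm [ 0.34 -0.5   2.34] yaw 64.6 turn 0.011 tilt 1.02 w 49.8 F [-0.5 -0.8 -1.8] j6 -2.62
```

send_rows(
  steps=[
    [[0.3, -0.5, 0.3, 0, 0], [0, 0, 0.5, 0, 0], [0, 0, 0.5, 0, 0], [0, 0, 0.3, 0, 0], [0, 0, 0, 0, 0]],
  ],
)

```text
clock: 8.63
position: [616.8, 252.0, 79.8]
ee_rot: [0.219, 0.976, 0.006, -0.006]
contact_force: [0.1, 0.3, -1.1]
gripper_width: 50.2
```

```bash
python3 -c "
from h import *
from bench import arm,optics
s=arm.read_state();go(s,[615.5,251.3,71],64)"
```

```text
clock 8.63 pos [616.8 252.   79.8] shift cm [ 0.08 -0.13  0.88] yaw 64.7 turn 0.013 tilt 0.94 w 50.2 F [ 0.1  0.3 -1.1] j6 -2.62
```

Lower slowly to contact, a few rows at a time.

send_rows(
  steps=[
    [[0, -0.1, 0.3, 0, 0], [0, 0, 0.3, 0, 0], [0, 0, 0.2, 0, 0], [0, 0, 0, 0, 0]],
  ],
)

```text
clock: 8.97
position: [616.9, 251.4, 71.9]
ee_rot: [0.219, 0.976, 0.006, -0.005]
contact_force: [-0.2, 0.2, -2.1]
gripper_width: 50.1
```

send_rows(
  steps=[
    [[0, 0, 0.2, 0, 0], [0, 0, 0, 0, 0], [0, 0, 0, 0, 0]],
  ],
)

```text
clock: 9.22
position: [617.9, 251.9, 71.7]
ee_rot: [0.218, 0.976, 0.007, -0.004]
contact_force: [-0.7, 0.8, -0.9]
gripper_width: 49.9
```

send_rows(
  steps=[
    [[0, 0, 0.3, 0, 0], [0, 0, 0, 0, 0]],
  ],
)

```text
clock: 9.38
position: [618.8, 252.3, 71.7]
ee_rot: [0.218, 0.976, 0.007, -0.003]
contact_force: [0.2, 0.0, -2.0]
gripper_width: 50.3
```

send_rows(
  steps=[
    [[-0.1, 0, 0.4, 0, 0], [0, 0, 0.2, 0, 0]],
  ],
)

```text
clock: 9.55
position: [620.8, 252.5, 71.0]
ee_rot: [0.217, 0.976, 0.008, -0.001]
contact_force: [-2.4, -1.3, 5.3]
gripper_width: 49.7
```

Fz is now +5 N, so the foot is on the pad. Releasing.

send_rows(
  steps=[
    [[0, 0, 0, 0, 0.7], [0, 0, 0, 0, 0.8], [0, 0, 0, 0, 0.9], [0, 0, 0, 0, 1], [0, 0, 0, 0, 1], [0, 0, 0, 0, 1], [0, 0, 0, 0, 1]],
  ],
)

```text
clock: 10.13
position: [621.5, 252.6, 69.9]
ee_rot: [0.217, 0.976, 0.008, -0.0]
contact_force: [-0.6, -0.1, -0.5]
gripper_width: 85.8
```

```bash
python3 -c "
from h import *
from bench import arm,optics
s=arm.read_state();go(s,[615.5,251.3,71],64)
im,d=optics.get_image('side');cv2.imwrite('pics/s3.png',cv2.resize(im[150:390,130:450],None,fx=2,fy=2))"
```

```text
clock 10.13 pos [621.5 252.6  69.9] shift cm [ 0.49 -0.37 -0.12] yaw 65.0 turn 0.017 tilt 0.94 w 85.8 F [-0.6 -0.1 -0.5] j6 -2.62
```

View pics/s3.png

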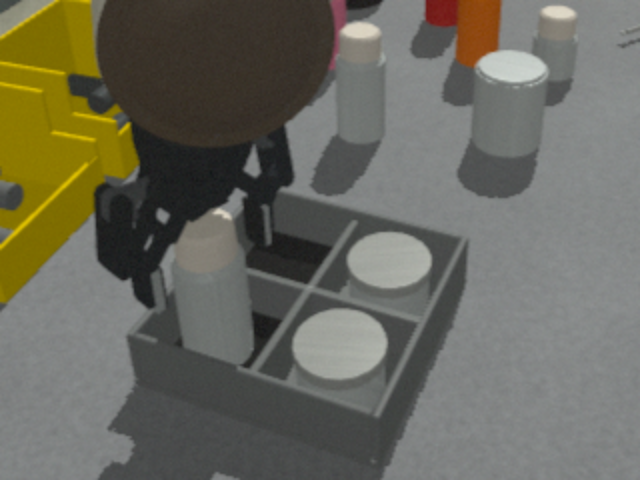

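Can B stands upright in its cell (crop (215,300)) with the fingers clear. Retracting.

send_rows(
  steps=[
    [[0, 0, -1, 0, 1], [0, 0, -2, 0, 1], [0, 0, -2, 0, 1], [0, 0, -2, 0, 1], [0, 0, -2.5, 0, 1], [0, 0, -3, 0, 1], [0, 0, -3, 0, 1]],
  ],
)

```text
clock: 10.77
position: [617.5, 247.8, 225.0]
ee_rot: [0.217, 0.976, 0.002, -0.007]
contact_force: [0.6, 0.5, -0.1]
gripper_width: 85.2
```

```bash
python3 -c "
from h import *
from bench import arm,optics
s=arm.read_state();go(s,[619,-77.2,200],64)"
```

```text
clock 10.77 pos [617.5 247.8 225. ] shift cm [-13.95 -29.37   2.28] yaw 64.9 turn 0.016 tilt 0.85 w 85.2 F [ 0.6  0.5 -0.1] j6 -2.62
```

send_rows(
  steps=[
    [[-1, -2, 0, 0, 1], [-1.6, -3.4, 0, 0, 1], [-1.6, -3.4, 0, 0, 1], [-1.6, -3.4, 0, 0, 1], [-1.6, -3.4, 0, 0, 1], [-1.6, -3.4, 0, 0, 1], [-1.6, -3.4, 0, 0, 1], [-1.6, -3.4, 0, 0, 1], [-1.4, -2.8, 0, 0, 1], [-0.4, -0.8, 0, 0, 1]],
  ],
)

```text
clock: 11.6
position: [625.8, -85.8, 242.2]
ee_rot: [0.211, 0.977, 0.01, 0.007]
contact_force: [1.2, 0.0, 0.8]
gripper_width: 85.1
```

send_rows(
  steps=[
    [[0, 0, 0, -0.1, 1], [0, 0, 0, -0.12, 1], [0, 0, 0, -0.12, 1], [0, 0, 0, -0.12, 1], [0, 0, 0, -0.12, 1], [0, 0, 0, -0.12, 1], [0, 0, 0, -0.12, 1], [0, 0, 0, -0.12, 1], [0, 0, 0, -0.1, 1], [0, 0, 0, 0, 1]],
  ],
)

```text
clock: 12.43
position: [625.4, -88.5, 250.1]
ee_rot: [-0.322, 0.947, 0.004, 0.015]
contact_force: [-0.3, 0.2, -0.1]
gripper_width: 85.1
```

```bash
python3 -c "
from h import *
from bench import arm,optics
s=arm.read_state();go(s,[619,-77.2,160],125)
im,d=optics.get_image('wrist');cv2.imwrite('pics/w3.png',im)"
```

```text
clock 12.43 pos [625.4 -88.5 250.1] shift cm [0.11 1.3  9.01] yaw 127.5 turn 0.044 tilt 1.82 w 85.1 F [-0.3  0.2 -0.1] j6 -1.02
```

View pics/w3.png

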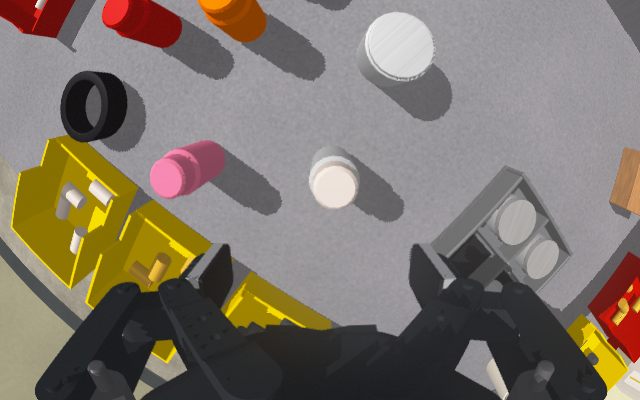

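Can A's cap is at (335,187), alone between the fingers.

```bash
python3 -c "
from h import *
from bench import arm,optics
s=arm.read_state();print(wpix(s,optics.get_calibration('wrist'),335,187,120))"
```

```text
[617.5 -78.5 120. ]
```

send_rows(
  steps=[
    [[0.1, 1.2, 1, 0, 1], [0, 0, 2.5, 0, 1], [0, 0, 2.5, 0, 1], [0, 0, 2.5, 0, 1], [0, 0, 0, 0, 1]],
  ],
)

```text
clock: 12.9
position: [621.7, -76.4, 167.7]
ee_rot: [-0.313, 0.949, 0.003, 0.02]
contact_force: [-1.1, 0.2, -1.7]
gripper_width: 85.4
```

```bash
python3 -c "
from h import *
from bench import arm,optics
s=arm.read_state();go(s,[619,-77.5,120],125)"
```

```text
clock 12.9 pos [621.7 -76.4 167.7] shift cm [0.47 0.11 4.75] yaw 126.5 turn 0.027 tilt 2.35 w 85.4 F [-1.1  0.2 -1.7] j6 -1.05
```

send_rows(
  steps=[
    [[0.4, 0.1, 1, 0, 1], [0, 0, 2, 0, 1], [0, 0, 2, 0, 1], [0, 0, 2, 0, 1], [0, 0, 1.5, 0, 1], [0, 0, 0, 0, 1]],
  ],
)

```text
clock: 13.4
position: [626.3, -76.1, 88.7]
ee_rot: [-0.309, 0.951, 0.0, 0.025]
contact_force: [0.0, -0.2, -0.2]
gripper_width: 85.5
```

```bash
python3 -c "
from h import *
from bench import arm,optics
s=arm.read_state();go(s,[618.5,-77.6,58],125)"
```

```text
clock 13.4 pos [626.3 -76.1  88.7] shift cm [0.87 0.38 3.03] yaw 126.0 turn 0.017 tilt 2.9 w 85.5 F [ 0.  -0.2 -0.2] j6 -1.06
```

send_rows(
  steps=[
    [[0.8, 0.4, 0.3, 0, 1], [0, 0, 1, 0, 1], [0, 0, 1, 0, 1], [0, 0, 0.6, 0, 1], [0, 0, 0, 0, 1]],
  ],
)

```text
clock: 13.82
position: [624.2, -76.7, 64.0]
ee_rot: [-0.308, 0.951, -0.002, 0.03]
contact_force: [0.1, 0.2, -0.8]
gripper_width: 85.6
```

```bash
python3 -c "
from h import *
from bench import arm,optics
s=arm.read_state();go(s,[618.5,-77.6,58],125);print(Ro.from_quat(s['ee_rot']).as_matrix().round(3))"
```

```text
clock 13.82 pos [624.2 -76.7  64. ] shift cm [0.54 0.27 0.57] yaw 125.8 turn 0.015 tilt 3.44 w 85.6 F [ 0.1  0.2 -0.8] j6 -1.07
[[-0.809 -0.585  0.058]
 [-0.586  0.81   0.015]
 [-0.056 -0.022 -0.998]]
```

send_rows(
  steps=[
    [[0.5, 0.3, 0.5, 0, 1], [0, 0, 0, 0, 1]],
  ],
)

```text
clock: 13.98
position: [619.1, -77.1, 58.5]
ee_rot: [-0.308, 0.951, -0.002, 0.03]
contact_force: [-1.0, 0.5, 0.4]
gripper_width: 85.3
```

send_rows(
  steps=[
    [[0, 0, 0, 0, 0], [0, 0, 0, 0, 0], [0, 0, 0, 0, 0], [0, 0, 0, 0, 0], [0, 0, 0, 0, 0], [0, 0, 0, 0, 0], [0, 0, 0, 0, 0], [0, 0, 0, 0, 0]],
  ],
)

```text
clock: 14.65
position: [619.9, -77.0, 59.7]
ee_rot: [-0.308, 0.951, -0.002, 0.031]
contact_force: [-0.4, -0.9, -0.5]
gripper_width: 50.2
```

```bash
python3 -c "
from h import *
from bench import arm,optics
s=arm.read_state();go(s,[618.5,-77.6,58],125)"
```

```text
clock 14.65 pos [619.9 -77.   59.7] shift cm [0.15 0.04 0.16] yaw 125.8 turn 0.014 tilt 3.61 w 50.2 F [-0.4 -0.9 -0.5] j6 -1.07
```

send_rows(
  steps=[
    [[0, 0, -0.5, 0, 0], [0, 0, -1, 0, 0], [0, 0, -1.5, 0, 0], [0, 0, -2, 0, 0], [0, 0, -2, 0, 0], [0, 0, -2, 0, 0], [0, 0, -2, 0, 0], [0, 0, -1.5, 0, 0], [0, 0, -1, 0, 0]],
  ],
)

```text
clock: 15.4
position: [605.5, -79.4, 197.5]
ee_rot: [-0.307, 0.952, 0.001, 0.023]
contact_force: [0.2, 0.5, -2.4]
gripper_width: 50.1
```

```bash
python3 -c "
from h import *
from bench import arm,optics
s=arm.read_state();go(s,[607.5,157.7,180],125)"
```

```text
clock 15.4 pos [605.5 -79.4 197.5] shift cm [-13.92  19.16   2.13] yaw 125.7 turn 0.012 tilt 2.66 w 50.1 F [ 0.2  0.5 -2.4] j6 -1.07
```

send_rows(
  steps=[
    [[-1, 1.4, 0, 0, 0], [-1.8, 2.5, 0, 0, 0], [-1.8, 2.5, 0, 0, 0], [-1.8, 2.5, 0, 0, 0], [-1.8, 2.5, 0, 0, 0], [-1.8, 2.5, 0, 0, 0], [-1.8, 2.5, 0, 0, 0], [-1.2, 1.6, 0, 0, 0], [-0.5, 0.7, 0, 0, 0], [0, 0, 0.5, 0, 0]],
  ],
)

```text
clock: 16.23
position: [604.4, 159.2, 202.7]
ee_rot: [-0.304, 0.952, 0.001, 0.025]
contact_force: [0.3, -0.9, -0.7]
gripper_width: 50.0
```

```bash
python3 -c "
from h import *
from bench import arm,optics
s=arm.read_state();go(s,[607.5,157.7,130],125)"
```

```text
clock 16.23 pos [604.4 159.2 202.7] shift cm [ 0.19 -0.2   7.27] yaw 125.4 turn 0.006 tilt 2.89 w 50.0 F [ 0.3 -0.9 -0.7] j6 -1.48
```

send_rows(
  steps=[
    [[0.1, -0.2, 1, 0, 0], [0, 0, 2, 0, 0], [0, 0, 2, 0, 0], [0, 0, 1.5, 0, 0], [0, 0, 0.5, 0, 0], [0, 0, 0, 0, 0]],
  ],
)

```text
clock: 16.73
position: [605.5, 150.2, 125.4]
ee_rot: [-0.301, 0.954, 0.001, 0.021]
contact_force: [-0.2, -0.1, -2.7]
gripper_width: 49.8
```

```bash
python3 -c "
from h import *
from bench import arm,optics
s=arm.read_state();go(s,[607.5,157.7,80],125)
im,d=optics.get_image('side');cv2.imwrite('pics/s4.png',cv2.resize(im[150:390,130:450],None,fx=2,fy=2))"
```

```text
clock 16.73 pos [605.5 150.2 125.4] shift cm [-0.41  0.55  4.55] yaw 125.0 turn -0.0 tilt 2.45 w 49.8 F [-0.2 -0.1 -2.7] j6 -1.47
```

View pics/s4.png

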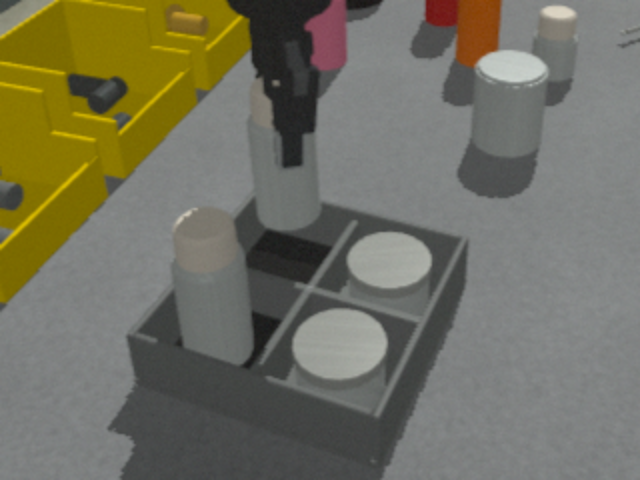

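Can A hangs upright over the near cell, with its foot at crop (290,220). Can B still stands in its cell. Correct sideways and lower.

send_rows(
  steps=[
    [[-0.4, 0.6, 0, 0, 0], [0, 0, 1, 0, 0], [0, 0, 1.3, 0, 0], [0, 0, 0.8, 0, 0], [0, 0, 0.3, 0, 0], [0, 0, 0, 0, 0]],
  ],
)

```text
clock: 17.28
position: [610.0, 158.4, 94.2]
ee_rot: [-0.3, 0.954, 0.001, 0.026]
contact_force: [-0.3, -0.6, -1.8]
gripper_width: 50.4
```

```bash
python3 -c "
from h import *
from bench import arm,optics
s=arm.read_state();go(s,[607.5,157.7,71],125)"
```

```text
clock 17.28 pos [610.  158.4  94.2] shift cm [0.37 0.12 2.3 ] yaw 124.9 turn -0.002 tilt 2.99 w 50.4 F [-0.3 -0.6 -1.8] j6 -1.48
```

send_rows(
  steps=[
    [[0.3, 0.1, 0.4, 0, 0], [0, 0, 0.5, 0, 0], [0, 0, 0.5, 0, 0], [0, 0, 0.3, 0, 0], [0, 0, 0, 0, 0]],
  ],
)

```text
clock: 17.7
position: [608.4, 158.4, 77.0]
ee_rot: [-0.3, 0.953, 0.001, 0.028]
contact_force: [-0.3, 0.4, -3.2]
gripper_width: 49.9
```

send_rows(
  steps=[
    [[0.2, 0, 0.3, 0, 0], [0, 0, 0.2, 0, 0], [0, 0, 0, 0, 0]],
  ],
)

```text
clock: 17.95
position: [607.2, 157.3, 71.5]
ee_rot: [-0.3, 0.953, 0.001, 0.028]
contact_force: [0.2, -0.1, -2.6]
gripper_width: 50.1
```

send_rows(
  steps=[
    [[0, 0, 0.3, 0, 0], [0, 0, 0.2, 0, 0]],
  ],
)

```text
clock: 18.12
position: [608.2, 157.7, 69.7]
ee_rot: [-0.301, 0.953, 0.001, 0.029]
contact_force: [-7.3, -0.6, 14.3]
gripper_width: 50.0
```

Contact: Fz is +14 N. Releasing.

send_rows(
  steps=[
    [[0, 0, 0, 0, 0], [0, 0, 0, 0, 0.7], [0, 0, 0, 0, 0.8], [0, 0, 0, 0, 0.9], [0, 0, 0, 0, 1], [0, 0, 0, 0, 1], [0, 0, 0, 0, 1]],
  ],
)

```text
clock: 18.7
position: [611.3, 159.0, 73.0]
ee_rot: [-0.302, 0.953, 0.001, 0.033]
contact_force: [-0.3, -0.5, 0.6]
gripper_width: 85.4
```

```bash
python3 -c "
from h import *
from bench import arm,optics
s=arm.read_state();go(s,[607.5,157.7,71],125)"
```

```text
clock 18.7 pos [611.3 159.   73. ] shift cm [0.4  0.11 0.17] yaw 125.1 turn 0.002 tilt 3.8 w 85.4 F [-0.3 -0.5  0.6] j6 -1.49
```

send_rows(
  steps=[
    [[0, 0, -1, 0, 1], [0, 0, -1.5, 0, 1], [0, 0, -2, 0, 1], [0, 0, -2, 0, 1], [0, 0, -2.5, 0, 1], [0, 0, -3, 0, 1], [0, 0, -3, 0, 1], [0, 0, -2, 0, 1], [0, 0, 0, 0, 1], [0, 0, 0, 0, 1]],
  ],
)

```text
clock: 19.53
position: [599.6, 154.1, 255.6]
ee_rot: [-0.302, 0.953, 0.0, 0.033]
contact_force: [0.7, -0.0, -0.5]
gripper_width: 85.4
```

send_rows(
  steps=[
    [[3, -2, 0, 0, 1], [3, -2, 0, 0, 1], [3, -2, 0, 0, 1], [3, -2, 0, 0, 1], [0, 0, 0, 0, 1], [0, 0, 0, 0, 1]],
  ],
)

```text
clock: 20.03
position: [543.1, 15.3, 245.2]
ee_rot: [-0.303, 0.953, 0.001, 0.03]
contact_force: [-0.2, 0.4, 0.4]
gripper_width: 85.5
```

```bash
cat > chk.py <<'E'
from h import *
from bench import arm,optics
from scipy.optimize import least_squares
s=arm.read_state();print(s["clock"],s["position"].round(),s["contact_force"].round(1))
for n in ["side","scene"]:
    im,d=optics.get_image(n); c=optics.get_calibration(n); W=cloud(im,d,c)
    if n=="side": cv2.imwrite('pics/s5.png',cv2.resize(im[150:390,130:450],None,fx=2,fy=2))
    for g in [(615.5,251.3),(607.5,157.7)]:
        near=(np.hypot(*(W[...,:2]-g).transpose(2,0,1))<42)&(d>0)
        for lo,hi,r in [(60,75,26),(82,97,26),(106,126,22)]:
            P=W[near&(W[...,2]>lo)&(W[...,2]<hi)]
            if len(P)<20: print(n,g,lo,"few",len(P)); continue
            q=least_squares(lambda x:np.hypot(*(P[:,:2]-x).T)-r,g,loss="soft_l1",f_scale=2)
            print(n,g,lo,q.x.round(1),len(P))
        print("top",np.percentile(W[near&(W[...,2]>60)&(W[...,2]<150)][:,2],98).round(1))
E
python3 chk.py
```

```text
20.0333 [543.  15. 245.] [-0.2  0.4  0.4]
side (615.5, 251.3) 60 [621.1 254.1] 295
side (615.5, 251.3) 82 [621.1 254.1] 304
side (615.5, 251.3) 106 [621.5 253.6] 369
top 131.7
side (607.5, 157.7) 60 [608.5 158.5] 242
side (607.5, 157.7) 82 [608.4 158.5] 247
side (607.5, 157.7) 106 [608.7 157.9] 301
top 131.7
scene (615.5, 251.3) 60 [619.4 254.4] 79
scene (615.5, 251.3) 82 [619.7 254.4] 80
scene (615.5, 251.3) 106 [619. 255.] 89
top 131.9
scene (607.5, 157.7) 60 [606.5 158.7] 75
scene (607.5, 157.7) 82 [606.9 158.9] 82
scene (607.5, 157.7) 106 [606.5 159. ] 97
top 131.6
```

View pics/s5.png

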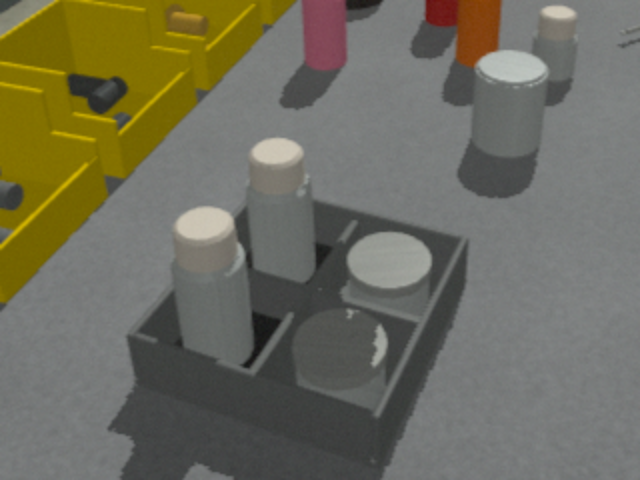

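Both cans stand upright in their cells, within about 6 mm and 2 mm of centre. Their tops are at 131.7 mm, which is the pad at about 11 mm plus 120 mm. The robot is clear.

```bash
python3 -c "
from bench import job
print(job.job_done())"
```

```text
the job is handed in; nothing more can be done
None
```

Both tall spray cans are standing upright in the two empty crate cells, and I handed the job in at about 20 s. I gripped each can at about 78 mm, lowered it until the wrist force showed it on the pad (+5 N and +14 N), then released it and retracted.

- **Final position:** the side and scene cameras agree to about 2 mm. One can is about 6 mm from the centre of its pad and the other about 2 mm. Both tops are at 131.7 mm, which fits standing on the pad, and the cans' sides show no measurable lean.
- **Robot:** the arm was clear of everything with no contact force.
- **Refused call:** one move call was badly formatted and was refused. As a result, the first can was turned before it was carried the rest of the way, with no harm done.
- **Tool tilt:** the tool drifted to as much as 3.8° off vertical during the moves. The cans still stood straight after release.

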